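# Run a tray of slate hooks past the sprung gate

### The job

Park the loaded tray of slate hooks behind the chute's gate: with one fingertip press the gate's hinged leaf down and keep the gate sunk while another finger pushes the tray along the chute, all the way over the gate and up against the end stop, then let the gate spring back up behind it. Only push the tray - do not grip or lift it - and never let the tray and the gate touch each other. Leave the slate, zinc offcut, mallet and magnet puck as they are, and finish with the hand clear.

Things in the scene. Friction and masses are not known exactly. Their poses are not given: they have to be found in the camera images.
- chute: Folded grey zinc-sheet channel bolted to the bench. Origin: on the bench, on the channel's centre line, below the gate bar's slot. x = push direction, y = across, to the gate leaf's side, z up. Floor top 40 mm above the bench, from x = -200 (open entry) to +150 mm. Walls 3 mm thick, inner faces at y = -42 and +42 mm, tops 69 mm above the bench. Nothing spans over it.
- chute_stop (a point): Centre of the face of the chute's rubber-faced end stop, at chute x = +142 mm, 16 mm above the chute floor; the tray's front end must come up against it.
- gate (a joint): Gate angle, rad; hinge parallel to chute x at y = +140 mm, 52 mm above the bench. 0 = sprung up: the 8 mm thick bar slopes across the chute at x = 0, top edge 18 mm above the floor at the +y wall, 34 mm at the other. Pressing the leaf adds angle. At 0.20 the bar is 1.5 mm below the floor (open), hard stop at 0.33. It springs back: 65 mm from the hinge about 4 N starts it, 7 N holds it at the stop.
- gate_leaf (a point): Point on top of the gate's leaf, 65 mm from the hinge, half-way along. The leaf is a flat steel plate beside the +y wall, from chute x = -178 to +42 mm, y = +58 (free edge) to +140 mm (hinge). At rest it slopes up to the chute at 0.20 rad, free edge 70 mm above the bench; at gate angle 0.20 it is level, top 53.5 mm above the bench. A fingertip can press it anywhere along x and slide along it.
- tray: Open-topped dark steel slide tray, 110 mm long (x), 78 mm wide (y), 36 mm high, walls 3 mm, loaded with rusty slate hooks, 0.3 to 0.65 kg. Origin: centre of its underside; x along the push direction. It stands on the chute floor upstream of the gate.
- tray_front (a point): Middle of the lower edge of the tray's leading (downstream) end wall.
- tray_rear (a point): Middle of the lower edge of the tray's trailing end wall, the one to push on.
- slate: Bystander: roofing slate 300 x 190 x 7 mm lying flat; origin at the centre of its underside.
- zinc: Bystander: zinc flashing offcut, an L 200 x 90 mm with a 34 mm upstand; origin at the centre of its underside.
- mallet: Bystander: mallet lying down, 290 mm long, head 114 x 60 mm at its +x end; origin at mid-handle, on the bench.
- puck: Bystander: magnet puck 60 mm diameter, 32 mm high with its knob; origin at the centre of its underside.
Mind the look-alikes: they are no part of the job. Of the things that look like the tray, the smallest one is meant.

How it is judged:
By the outcome, as a careful person would: the job done as asked, in the order asked, and still so for the second after the job is handed in, with the robot touching nothing.
It also fails if it takes over 35 s, if anything falls off the work surface, if the arm or the gripper's body presses on something with over 40 N, if the wrist force passes 120 N, or if a joint passes its speed limit or range.

### The arm

A 6-joint arm with a two-finger parallel gripper is mounted at the origin on the work surface. World frame = base frame: x ahead of the robot, y to its left, z up, the work surface at z = 0. Lengths are in mm, angles in rad, forces in N, time in s.
With the tool pointing down it reaches from about 275 to 1000 mm from the base axis. Payload 8.4 kg.
Tool frame: the origin (TCP) lies midway between the tips of the shut fingers; the grasp point (between the pads) lies 19 mm behind it; z points along the fingers, y is the line along which they close (so a half turn about z gives the same grasp; the last joint's range is limited). The gripper opens to 85 mm and grips with 20 to 120 N. Pads are 22 mm wide; open, the fingers measure 114 mm over their backs; the gripper's body (76 mm by 85 mm) begins 54 mm behind the grasp point. The pads swing forward as they close: fully open they stand 13 mm farther back than shut.
Start: joints at [-1.12, 0.353, 1.633, -0, 1.155, -0.002], TCP at [273.427, -562.019, 231.281] pointing down, gripper open.
Joint ranges: [-2.63, 2.63], [-0.92, 2.1], [0.06, 2.66], [-1.3, 4.44], [0, 2.69], [-3.02, 3.02]. Speed limits (rad/s): [2.22, 2.22, 2.79, 3.14, 3.14, 3.14].

### API

Orientations are given as [roll, pitch, yaw] about the fixed x, y, z axes, in that order (R = Rz(yaw) Ry(pitch) Rx(roll)).
In Python, from rig import r gives the robot as it stands.
- The arm moves only by the shell command python3 -m inch 'ROWS' [OPENING] [FORCE]. ROWS is JSON, a list that holds one entry, the list of rows, each a list of 6 numbers: the shift along the tool's x, y, z scaled (see below), then the turn, a rotation vector about the tool's x, y, z scaled (see below). In form: [[[tx, ty, tz, wx, wy, wz], ...]]. A call has 1 to 8 rows; each row is the pose to reach, as a shift and turn from the pose commanded when the call began, along the tool's axes at that moment, turning the shorter way round; what a row does not reach only later rows make up. The controller multiplies each number of a shift by 20 cm and each number of a turn by pi rad. A row lasts 1/12 s, in which the tool goes at most 41.7 mm and 7.16 degrees, less where a joint would pass 70% of its speed; a pose out of reach is approached as far as the arm can. A call with a number of a shift or a turn outside -1 to 1 is refused whole. A call with a gripper value outside its range is refused whole. OPENING is the gripper's target within -1 to 1 (fully open at 1, half-way at 0, shut at -1), set as the call begins (- or left out, the last holds). The fingers move at their own pace and stop on an object; FORCE is the grip in N (left out, the last holds). Time passes only in rows, so rows that repeat a pose let the fingers close. It gives the time, the measured TCP pose, the force, the opening and the grip force at its end, in the units of the state.
- r.sense(): the state, without advancing time (a new reading comes with each control period).
- r.grab_frame(name): name is "side" or "top" or "wrist"; returns the picture (420x560x3 uint8, red, green, blue); there is no depth.
- r.camera_info(name): a dict with "K" (3x3 intrinsics, pixels), "rvec" (rotation vector, rad) and "tvec" (3), from world to camera coordinates, as OpenCV has them; the wrist camera has in their place "mount" (4x4, takes a point from camera to tool coordinates, whose origin is the TCP and whose axes are the flange's). Camera axes: x right, y down, z forward; pixel columns grow to the right and rows downward; lengths in mm; the calibration is good to about 2 mm. The wrist camera is an equidistant fisheye: a pixel r from the principal point sees the ray r / f radians off the axis. A picture is of the moment at which its call begins: read the wrist's pose just before it. camera_info takes no time and is no camera call.
- r.sign_off(): hands the job in; it is judged then, once.
The state is a dict: "clock": time; "qpos": joint angles; "qvel": joint speeds; "joint_efforts": joint torques, N m; "eef_pos": TCP position; "tcp_rot": TCP orientation; "contact_force": force on the tool from outside, world axes, zero at the start; "wrist_torque": the same for the moment, N m; "opening": opening from 0.0 (shut) to 1.0 (fully open); "grasp_force": force on a finger pad.
Only numpy, scipy, OpenCV 4.12 (cv2) and the standard library are available. Lean on these libraries where they do the work, as an engineer would, in place of code of your own. Each camera call takes 0.05 s, during which the arm holds its last target. There are 200 camera calls.

## Working session

There is one attempt and no reset: what is moved stays moved. The work goes in short steps, Python scripts to look and compute and a shell command to move; the robot and the scene stay as the last step left them, time stands still between calls to the robot, and variables do not carry over. Pictures are saved under pics/ and viewed, at most 10 in all, crops included, and the job is handed in when it is done.

```bash
ls; mkdir -p pics; python3 - <<'E'
from rig import r
import cv2,numpy as np
s=r.sense();print({k:np.round(v,3).tolist() for k,v in s.items()})
for n in("side","top","wrist"):
    f=r.grab_frame(n);cv2.imwrite(f"pics/{n}0.png",f[:,:,::-1])
    c=r.camera_info(n);print(n,{k:np.round(v,4).tolist() if not isinstance(v,str) else v for k,v in c.items()})
E
```

```text
pics
{'clock': 0.0, 'qpos': [-1.12, 0.354, 1.634, -0.0, 1.155, -0.002], 'qvel': [-0.001, 0.0, 0.0, -0.0, -0.001, -0.003], 'joint_efforts': [0.002, -60.524, -34.206, 0.0, 0.009, 0.0], 'eef_pos': [273.189, -561.579, 230.543], 'tcp_rot': [-3.14, 0.0, 0.453], 'contact_force': [-0.108, -0.42, -0.165], 'wrist_torque': [0.052, 0.017, -0.001], 'grasp_force': 0.0, 'opening': 0.999}
side {'K': [[464.6573, 0.0, 285.078], [0.0, 464.6573, 212.0528], [0.0, 0.0, 1.0]], 'rvec': [0.085, -2.9385, 1.0419], 'tvec': [443.4436, 1.2473, 1528.4793]}
top {'K': [[385.3559, 0.0, 290.3919], [0.0, 385.3559, 215.1174], [0.0, 0.0, 1.0]], 'rvec': [2.2014, -2.1622, 0.0741], 'tvec': [50.9465, 457.3485, 1118.8769]}
wrist {'K': [[325.1923, 0.0, 283.0335], [0.0, 325.1923, 208.6256], [0.0, 0.0, 1.0]], 'mount': [[-0.0003, -0.9474, -0.3201, 82.167], [1.0, -0.0003, 0.0002, -0.6268], [-0.0003, -0.3201, 0.9474, -142.7003], [0.0, 0.0, 0.0, 1.0]]}
```

View pics/top0.png

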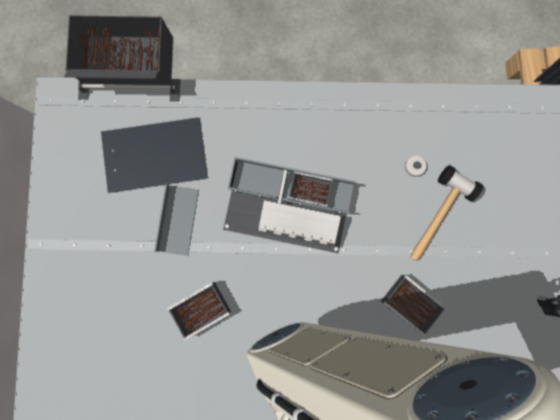

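View pics/side0.png

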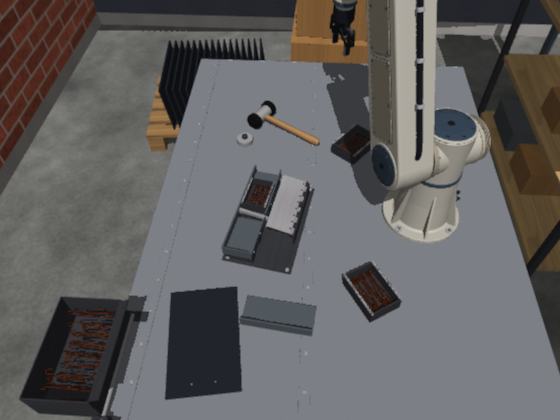

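The top view shows the tray candidates: (311,190), small and in the chute; (200,310) and (413,303), loose on the bench; and (120,50), a big bin. The description (smallest, on the chute floor upstream of the gate) points to (311,190). The side view agrees, with the tray at (260,195), the gate bar just downstream and the leaf at (290,205). I'll check with a close crop.

```bash
cat > h.py <<'E'
import cv2,numpy as np
from rig import r
from scipy.spatial.transform import Rotation as Ro
def cast(name,uv,z):
    c=r.camera_info(name);R=cv2.Rodrigues(np.array(c["rvec"],float))[0];t=np.array(c["tvec"],float).ravel()
    d=R.T@np.linalg.inv(np.array(c["K"]))@np.array([uv[0],uv[1],1.]);o=-R.T@t
    return o+d*(z-o[2])/d[2]
E
python3 - <<'E'
from h import *
a=cv2.imread("pics/top0.png")[145:265,215:375];b=cv2.imread("pics/side0.png")[160:280,215:325]
o=np.zeros((480,800,3),np.uint8)
A=cv2.resize(a,None,fx=5,fy=5,interpolation=cv2.INTER_CUBIC);cv2.imwrite("pics/c1.png",A)
for uv,z in(((311,190),60),((284,185),65),((413,303),36),((200,310),36)):print(uv,cast("top",uv,z).round())
E
```

```text
(311, 190) [526.   2.  60.]
(284, 185) [538.  79.  65.]
(413, 303) [ 210. -294.   36.]
(200, 310) [179. 312.  36.]
```

View pics/c1.png

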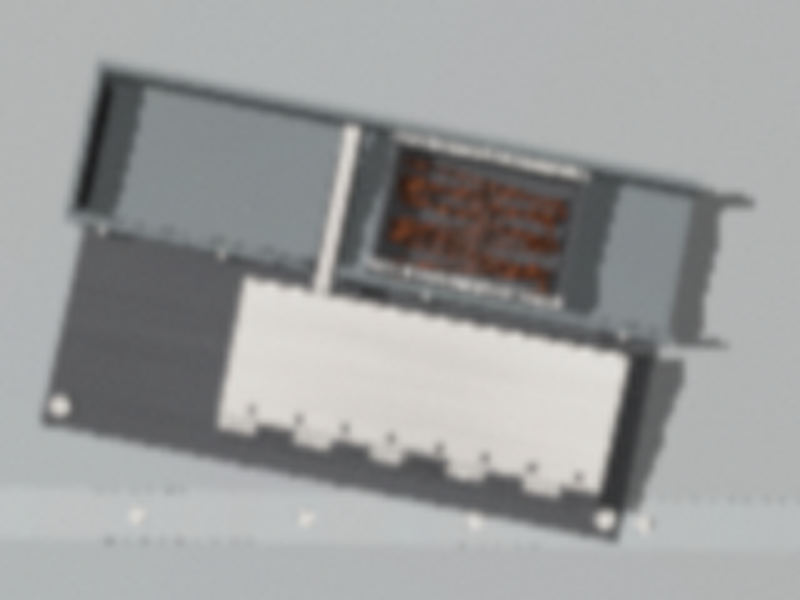

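The crop confirms the choice. It's a narrow loaded tray (crop x 370–590) between the chute walls, upstream of the white gate bar (crop (338,205)). The leaf's corners are at crop (243,278), (630,352), (600,495) and (220,428). I'll fit the chute frame to these.

```bash
cat > fit.py <<'E'
from h import *
px=lambda u,v:((u+.5)/5-.5+215,(v+.5)/5-.5+145)
obs=[((243,278),(42,58,70)),((630,352),(-178,58,70)),((220,428),(42,140,52)),((600,495),(-178,140,52)),((351,125),(0,-42,74)),((322,290),(0,42,58))]
W=np.array([cast("top",px(*p),c[2])[:2] for p,c in obs]);C=np.array([c[:2] for _,c in obs],float)
mw,mc=W.mean(0),C.mean(0);U,S,V=np.linalg.svd((C-mc).T@(W-mw));R=(U@np.diag([1,np.sign(np.linalg.det(U@V))])@V).T
o=mw-R@mc
yaw=np.arctan2(R[1,0],R[0,0])
def w2c(p): return R.T@(np.asarray(p)[:2]-o)
def c2w(p): return R@np.asarray(p,float)[:2]+o
if __name__=="__main__":
    print("o",o,"yaw",yaw);print("resid",np.round(W-(C@R.T+o),1).tolist())
    for n,p,z in(("frontL",(396,130),76),("rearL",(590,172),76),("rearR",(562,306),76),("frontR",(366,266),76),("wallend",(103,66),69),("wallend2",(72,215),69)):print(n,w2c(cast("top",px(*p),z)).round(1))
E
python3 fit.py
```

```text
o [539.27291386  85.04710781] yaw 1.413219504519633
resid [[4.7, 0.6], [1.3, -0.4], [1.5, 0.2], [1.9, 0.8], [-0.0, -1.5], [-9.3, 0.4]]
frontL [-27.1 -43.4]
rearL [-138.6  -38.9]
rearR [-135.8   38.4]
frontR [-23.9  35.4]
wallend [143.6 -52. ]
wallend2 [145.1  35. ]
```

```bash
cat > mv.py <<'E'
from h import *
import sys
def rows(target_xy,z,yaw,s=None):
    s=s or r.sense();R0=Ro.from_euler('xyz',s["tcp_rot"]);p=np.array(s["eef_pos"])
    d=R0.inv().apply(np.array([*target_xy,z])-p)/200
    w=(R0.inv()*Ro.from_euler('xyz',[np.pi,0,yaw])).as_rotvec()/np.pi
    return d.round(4),w.round(4)
E
sed -i 's/,((322,290),(0,42,58))\]/,((103,66),(150,-45,69)),((72,215),(150,45,69))]/' fit.py; python3 fit.py; python3 - <<'E'
from mv import *
import fit
t=fit.c2w((-160,42.5));print(t,rows(t,230,fit.yaw))
E
```

```text
o [542.48223804  81.98329357] yaw 1.3919512763405124
resid [[0.4, 2.6], [1.6, 0.8], [-3.1, 0.5], [1.9, 0.3], [-3.1, 2.4], [-0.3, -2.8], [2.6, -3.7]]
frontL [-23.7 -40.3]
rearL [-135.3  -38.1]
rearR [-134.2   39.3]
frontR [-22.2  38.6]
wallend [147.2 -45.2]
wallend2 [146.8  41.8]
[472.19721495 -67.90421601] (array([ 1.9745, -1.7852,  0.0056]), array([-3.00e-04, -1.00e-04, -2.99e-01]))
```

```bash
python3 -m inch '[[[1,-0.9,0,0,0,-0.3],[1,-0.9,0,0,0,-0.3],[1,-0.9,0,0,0,-0.3],[1,-0.9,0,0,0,-0.3],[1,-0.9,0,0,0,-0.3],[1,-0.9,0,0,0,-0.3],[1,-0.9,0,0,0,-0.3],[1,-0.9,0,0,0,-0.3]]]' 0.65; python3 - <<'E'
from mv import *
import fit
t=fit.c2w((-160,42.5));print(t,rows(t,230,fit.yaw))
E
```

```text
clock: 0.82
eef_pos: [375.3, -309.0, 231.2]
tcp_rot: [-3.141, -0.001, 1.405]
contact_force: [0.4, -0.9, 0.4]
opening: 0.82
grasp_force: 0.0
[472.19721495 -67.90421601] (array([1.2686, 0.2791, 0.0077]), array([-0.0001, -0.0005,  0.0042]))
```

```bash
python3 -m inch '[[[1,0.28,0,0,0,0.004],[1,0.28,0,0,0,0.004],[1,0.28,0,0,0,0.004],[1,0.28,0,0,0,0.004],[1,0.28,0,0,0,0.004],[1,0.28,0,0,0,0.004]]]' && python3 -m inch '[[[0.27,0,0,0,0,0],[0.27,0,0,0,0,0],[0.27,0,0,0,0,0],[0.27,0,0,0,0,0]]]'; python3 - <<'E'
from mv import *
import fit,json
s=r.sense();f=r.grab_frame("wrist");cv2.imwrite("pics/w1.png",f[:,:,::-1])
json.dump({k:np.array(s[k]).tolist() for k in("eef_pos","tcp_rot")},open("w1.json","w"));print(s["eef_pos"],s["tcp_rot"],s["contact_force"])
E
```

```text
clock: 1.32
eef_pos: [467.0, -120.0, 231.4]
tcp_rot: [3.141, -0.002, 1.387]
contact_force: [-0.8, -0.3, 0.0]
opening: 0.828
grasp_force: 0.0
clock: 1.65
eef_pos: [474.6, -72.3, 231.2]
tcp_rot: [-3.141, 0.0, 1.385]
contact_force: [-0.1, 0.3, 0.8]
opening: 0.823
grasp_force: 0.0
[474.56479031 -72.2632906  231.15915211] [-3.14129082e+00  3.73235284e-04  1.38460942e+00] [-0.13610403  0.25683714  0.76059101]
```

View pics/w1.png

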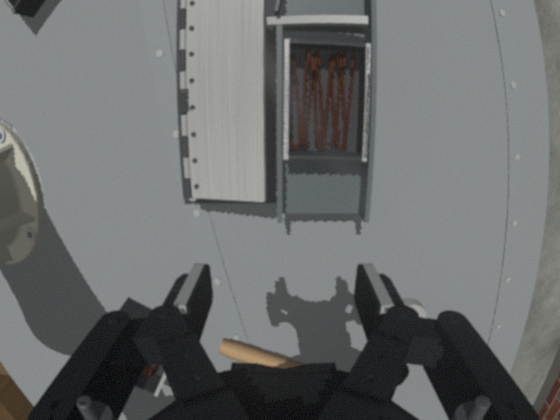

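The wrist view shows the leaf's upstream corners at (266,202) and (190,199). The wall ends are at (280,220) and (368,220), the tray's rear rim at (286,160)–(366,160) and the gate bar at (269,21)–(368,20). The fingers show at (195,285) and (370,285).

```bash
cat > wr.py <<'E'
from h import *
def wcast(uv,z,s):
    c=r.camera_info("wrist");K=np.array(c["K"]);M=np.array(c["mount"])
    x=(uv[0]-K[0,2])/K[0,0];y=(uv[1]-K[1,2])/K[1,1];th=np.hypot(x,y)
    d=np.array([x/th*np.sin(th),y/th*np.sin(th),np.cos(th)])
    R=Ro.from_euler('xyz',s["tcp_rot"]).as_matrix();p=np.array(s["eef_pos"])
    o=p+R@M[:3,3];D=R@M[:3,:3]@d;return o+D*(z-o[2])/D[2]
E
python3 - <<'E'
from wr import *
import fit,json
s=json.load(open("w1.json"))
for n,uv,z,e in(("leaf free up",(267,202),70,(-178,58)),("leaf hinge up",(191,199),52,(-178,140)),("wall L entry",(279.5,220),69,(-200,43.5)),("wall R entry",(368.5,220),69,(-200,-43.5)),("rear L",(284.5,160),76,"tray"),("rear R",(367.5,160),76,"tray"),("front L",(288,37),76,"tray"),("front R",(369,41),76,"tray"),("bar L",(275,20.5),59,(0,42)),("bar R",(368,20),74,(0,-42))):
    w=wcast(uv,z,s);print(n,w.round(1),fit.w2c(w).round(1),e)
E
```

```text
leaf free up [456.1 -82.1  70. ] [-176.9   55.8] (-178, 58)
leaf hinge up [374.9 -69.   52. ] [-178.4  138. ] (-178, 140)
wall L entry [ 464.5 -103.3   69. ] [-196.2   43.8] (-200, 43.5)
wall R entry [ 554.  -120.4   69. ] [-197.1  -47.4] (-200, -43.5)
rear L [480.8 -43.3  76. ] [-134.3   38.4] tray
rear R [558.2 -56.8  76. ] [-133.8  -40.2] tray
front L [504.9  68.2  76. ] [-20.3  34.5] tray
front R [577.6  54.3  76. ] [-21.  -39.5] tray
bar L [496.9  90.4  59. ] [ 0.2 46.4] (0, 42)
bar R [581.3  75.1  74. ] [  0.1 -39.4] (0, -42)
```

```bash
python3 - <<'E'
from mv import *
import fit
print(fit.w2c(r.sense()["eef_pos"]));t=fit.c2w((-158,41));print(t,rows(t,85,fit.yaw))
E
```

```text
[-164.46679585   39.38726463]
[474.02907599 -66.20295614] (array([ 0.0326, -0.0081,  0.7308]), array([-0.0001,  0.0002, -0.0027]))
```

```bash
python3 -m inch '[[[0.03,-0.01,0.2,0,0,-0.003],[0.03,-0.01,0.4,0,0,-0.003],[0.03,-0.01,0.6,0,0,-0.003],[0.03,-0.01,0.7,0,0,-0.003],[0.03,-0.01,0.73,0,0,-0.003],[0.03,-0.01,0.73,0,0,-0.003],[0.03,-0.01,0.73,0,0,-0.003]]]'; python3 - <<'E'
from mv import *
import fit,json
s=r.sense();f=r.grab_frame("wrist");cv2.imwrite("pics/w2.png",f[:,:,::-1])
json.dump({k:np.array(s[k]).tolist() for k in("eef_pos","tcp_rot")},open("w2.json","w"))
print(fit.w2c(s["eef_pos"]),s["eef_pos"],s["tcp_rot"])
E
```

```text
clock: 2.28
eef_pos: [474.4, -67.0, 86.1]
tcp_rot: [3.141, 0.0, 1.391]
contact_force: [0.4, -0.9, 0.1]
opening: 0.824
grasp_force: 0.0
[-158.73771114   40.45797028] [474.43122646 -67.02532403  86.05630741] [3.14092027e+00 8.23109320e-05 1.39119690e+00]
```

View pics/w2.png

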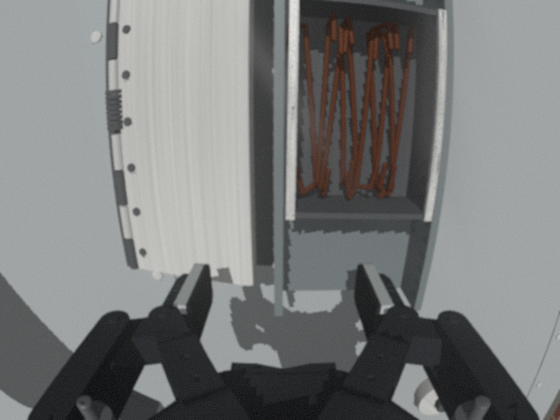

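The fingertips are over the leaf at (200,270) and inside the chute at (365,270). The tray's rear rim is at v≈218, ahead of the pushing finger. Next I'll lower until I feel the leaf.

```bash
python3 -m inch '[[[0,0,0.04,0,0,0],[0,0,0.07,0,0,0],[0,0,0.07,0,0,0]]]'; python3 -m inch '[[[0,0,0.03,0,0,0],[0,0,0.06,0,0,0],[0,0,0.06,0,0,0]]]'
```

```text
clock: 2.58
eef_pos: [473.7, -66.2, 71.0]
tcp_rot: [3.142, 0.0, 1.392]
contact_force: [-0.3, 0.6, 0.3]
opening: 0.825
grasp_force: 0.0
clock: 2.83
eef_pos: [473.4, -66.1, 58.4]
tcp_rot: [-3.141, 0.0, 1.392]
contact_force: [0.8, -0.6, 0.2]
opening: 0.821
grasp_force: 0.0
```

```bash
for i in 1 2 3; do python3 -m inch '[[[0,0,0.02,0,0,0],[0,0,0.02,0,0,0]]]' | grep -E "eef|contact"; done
```

```text
eef_pos: [474.1, -66.2, 55.1]
contact_force: [-0.2, -0.4, 5.5]
eef_pos: [474.7, -66.3, 51.4]
contact_force: [0.2, -0.4, 5.4]
eef_pos: [475.0, -66.4, 47.6]
contact_force: [1.4, 0.3, 6.4]
```

```bash
for i in 1 2; do python3 -m inch '[[[0,0,0.018,0,0,0],[0,0,0.018,0,0,0]]]' | grep -E "eef|contact"; done
python3 - <<'E'
from mv import *
import json
s=r.sense();print(s["eef_pos"],s["contact_force"],s["clock"])
json.dump({k:np.array(s[k]).tolist() for k in("eef_pos","tcp_rot")},open("w3.json","w"))
f=r.grab_frame("wrist");g=r.grab_frame("side")
a=cv2.resize(g[160:280,215:325,::-1],None,fx=5,fy=5,interpolation=cv2.INTER_CUBIC)[:, :]
b=cv2.resize(f[:140,:,::-1],(550,138*1))
cv2.imwrite("pics/s3.png",a);cv2.imwrite("pics/w3.png",f[:,:,::-1])
E
```

```text
eef_pos: [475.1, -66.4, 44.0]
contact_force: [1.2, 0.1, 7.2]
eef_pos: [475.0, -66.4, 40.5]
contact_force: [1.3, -0.3, 7.0]
[474.97485822 -66.3662902   40.46537023] [ 1.26719349 -0.34212556  6.99782959] 3.6667
```

View pics/s3.png

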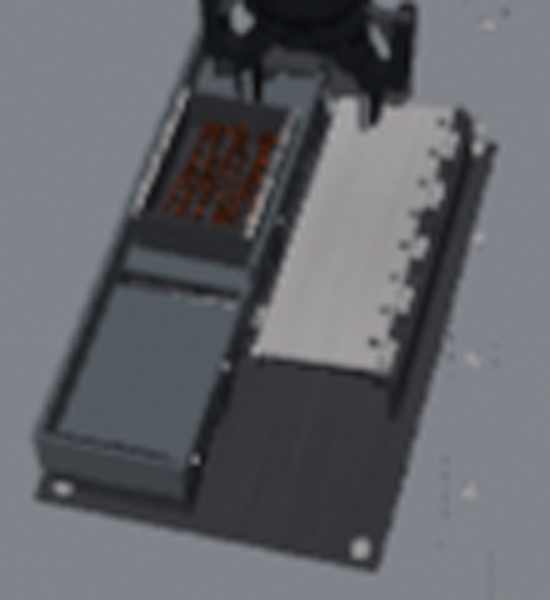

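The gate bar has sunk below the floor, leaving only its dark slot at crop (185,285). The force of about 7 N puts the angle near 0.26. Next I push along the chute.

```bash
python3 -m inch '[[[0.03,0,0.006,0,0,0],[0.07,0,0.006,0,0,0],[0.11,0,0.006,0,0,0],[0.15,0,0.006,0,0,0],[0.19,0,0.006,0,0,0],[0.23,0,0.006,0,0,0],[0.26,0,0.006,0,0,0],[0.28,0,0.006,0,0,0]]]'; python3 - <<'E'
from mv import *
import fit,json
s=r.sense();print(fit.w2c(s["eef_pos"]),fit.yaw)
E
```

```text
clock: 4.43
eef_pos: [484.4, -11.5, 39.5]
tcp_rot: [3.14, 0.001, 1.393]
contact_force: [-0.9, -9.6, 10.1]
opening: 0.832
grasp_force: 6.0
[-102.34061918   40.53882402] 1.3919512763405124
```

```bash
python3 - <<'E'
from mv import *
f=r.grab_frame("wrist");g=r.grab_frame("side")
a=cv2.resize(g[160:280,215:325,::-1],(385,420),interpolation=cv2.INTER_CUBIC)
b=cv2.resize(f[:,:,::-1],(415,311));b=cv2.copyMakeBorder(b,0,109,0,0,cv2.BORDER_CONSTANT)
cv2.imwrite("pics/m4.png",np.hstack([a,b]))
E
```

```text
(no output)
```

View pics/m4.png

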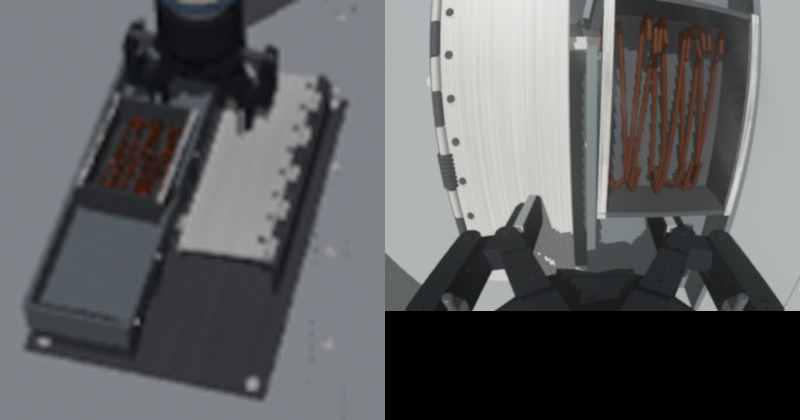

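The tray is straight and its nose is now over the sunk gate. The leaf is held by the left finger at (530,215). I'll keep pushing.

```bash
python3 -m inch '[[[0.04,0,0,0,0,0],[0.08,0,0,0,0,0],[0.12,0,0,0,0,0],[0.16,0,0,0,0,0],[0.2,0,0,0,0,0],[0.24,0,0,0,0,0],[0.28,0,0,0,0,0],[0.32,0,0,0,0,0]]]';python3 -m inch '[[[0.04,0,0,0,0,0],[0.08,0,0,0,0,0],[0.12,0,0,0,0,0],[0.15,0,0,0,0,0],[0.18,0,0,0,0,0],[0.2,0,0,0,0,0],[0.21,0,0,0,0,0]]]'; python3 - <<'E'
from mv import *
import fit,json
s=r.sense();print(fit.w2c(s["eef_pos"]),fit.yaw)
E
```

```text
clock: 5.2
eef_pos: [495.5, 51.2, 39.5]
tcp_rot: [3.141, 0.001, 1.393]
contact_force: [-1.8, -9.7, 10.6]
opening: 0.826
grasp_force: 6.4
clock: 5.78
eef_pos: [502.9, 92.6, 39.5]
tcp_rot: [3.141, 0.001, 1.393]
contact_force: [-1.4, -10.2, 11.4]
opening: 0.83
grasp_force: 6.7
[ 3.39343255 40.86724375] 1.3919512763405124
```

```bash
python3 -m inch '[[[0.02,0,0,0,0,0],[0.035,0,0,0,0,0],[0.05,0,0,0,0,0],[0.05,0,0,0,0,0]]]' | grep -E "eef|cont";for i in 1 2; do python3 -m inch '[[[0.01,0,0,0,0,0],[0.02,0,0,0,0,0]]]' | grep -E "eef|cont"; done
```

```text
eef_pos: [504.6, 102.5, 39.5]
contact_force: [-0.7, -5.9, 10.4]
eef_pos: [505.2, 105.9, 39.5]
contact_force: [-1.4, -8.6, 10.2]
eef_pos: [505.9, 109.2, 39.5]
contact_force: [0.7, -29.7, 15.0]
```

```bash
python3 -m inch '[[[0.003,0,0,0,0,0],[0.003,0,0,0,0,0]]]' | grep -E "eef|cont"; python3 - <<'E'
from mv import *
import fit
s=r.sense();print(fit.w2c(s["eef_pos"]))
f=r.grab_frame("top");g=r.grab_frame("side")
a=cv2.resize(g[160:280,215:325,::-1],(385,420),interpolation=cv2.INTER_CUBIC)
b=cv2.resize(f[145:245,215:315,::-1],(415,415),interpolation=cv2.INTER_CUBIC);b=cv2.copyMakeBorder(b,0,5,0,0,cv2.BORDER_CONSTANT)
cv2.imwrite("pics/m5.png",np.hstack([a,b]))
E
```

```text
eef_pos: [505.8, 109.1, 39.5]
contact_force: [-0.5, -20.7, 13.2]
[20.17525854 40.88362029]
```

View pics/m5.png

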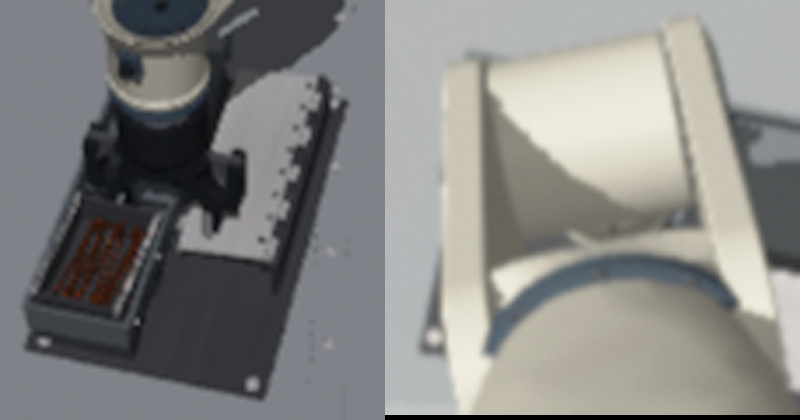

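The side view shows the tray up against the end stop, and the x reading and the force jump both agree. Next I back the finger off gently and lift, letting the gate rise.

```bash
python3 -m inch '[[[-0.005,0,0,0,0,0],[-0.01,0,0,0,0,0],[-0.012,0,0,0,0,0],[-0.012,0,0,0,0,0]]]' | grep -E "eef|cont"; python3 -m inch '[[[0,0,-0.02,0,0,0],[0,0,-0.05,0,0,0],[0,0,-0.08,0,0,0],[0,0,-0.11,0,0,0],[0,0,-0.14,0,0,0],[0,0,-0.2,0,0,0],[0,0,-0.3,0,0,0],[0,0,-0.4,0,0,0]]]'; python3 -m inch '[[[-0.1,0,-0.2,0,0,0],[-0.3,0,-0.4,0,0,0],[-0.5,0,-0.5,0,0,0],[-0.7,0,-0.5,0,0,0],[-0.9,0,-0.5,0,0,0],[-0.9,0,-0.5,0,0,0],[-0.9,0,-0.5,0,0,0],[-0.9,0,-0.5,0,0,0]]]'
python3 - <<'E'
from mv import *
f=r.grab_frame("wrist");g=r.grab_frame("side")
a=cv2.resize(g[160:280,215:325,::-1],(385,420),interpolation=cv2.INTER_CUBIC)
b=cv2.resize(f[:,:,::-1],(415,311));b=cv2.copyMakeBorder(b,0,109,0,0,cv2.BORDER_CONSTANT)
cv2.imwrite("pics/m6.png",np.hstack([a,b]))
E
```

```text
eef_pos: [505.9, 108.9, 39.5]
contact_force: [-0.2, -2.7, 8.7]
clock: 7.72
eef_pos: [504.9, 109.2, 119.3]
tcp_rot: [-3.14, 0.0, 1.392]
contact_force: [0.5, -0.1, -0.2]
opening: 0.825
grasp_force: 0.0
clock: 8.38
eef_pos: [473.4, -68.4, 219.2]
tcp_rot: [3.141, -0.0, 1.39]
contact_force: [0.5, 0.2, 1.2]
opening: 0.825
grasp_force: 0.0
```

View pics/m6.png

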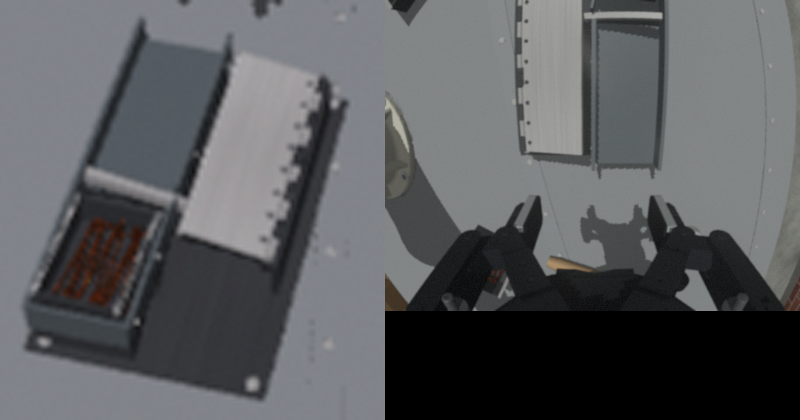

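The gate bar is up again at (135,190) behind the tray, which sits against the end stop. The hand is clear above the entry, with no contact force. I'm handing in.

```bash
python3 -c "
from rig import r
print(r.sign_off())"
```

```text
the job is handed in; nothing more can be done
None
```

The loaded tray is parked against the chute's end stop with the gate sprung back up behind it and the hand clear. I handed the job in soon after 8.4 s on the robot's clock.

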